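# Load and start the microplate reader

## Robot

A 6-joint arm with a two-finger parallel gripper is mounted at the origin on a cart in front of the work surface, level with it; the furniture and walls round the work are solid. World frame = base frame: x ahead of the robot, y to its left, z up, the work surface at z = 0. Lengths are in m, angles in degrees, forces in N, time in s.
With the tool pointing down it reaches from about 0.35 to 0.875 m from the base axis. Payload 4.2 kg.
Tool frame: the origin (TCP) lies midway between the tips of the shut fingers; the grasp point (between the pads) lies 19 mm behind it; y points along the fingers, z is the direction in which the jaws open and shut, and the axes are right-handed (so a half turn about y gives the same grasp; the last joint's range is limited). The gripper opens to 87 mm and grips with 3 to 60 N. Pads are 19 mm wide; open, the fingers measure 117 mm over their backs; the gripper's body (75 mm by 190 mm) begins 51 mm behind the grasp point.
Start: joints at [86.723, 22.042, 0.453, 0, -68.411, -14.817], TCP at [0.194, 0.594, 0.223] pointing down, gripper open.
Joint ranges: [-179.83, 179.83], [-69.29, 118.12], [-61.27, 80.66], [-181.25, 117.63], [-171.15, -9.14], [-177.46, 177.46]. Speed limits (degrees/s): [159.86, 159.86, 180, 180, 180, 180].

## Interface

Orientations are given as [roll, pitch, yaw] about the fixed x, y, z axes, in that order (R = Rz(yaw) Ry(pitch) Rx(roll)).
In Python, from workcell import env gives the robot as it stands. The module is installed in compiled form; this text tells all that it offers. Calls block until the motion is done:
- env.goto(position, orientation): joint-space move of the TCP to a pose.
- env.move_straight(position, rotation=None, rate=0.15, force_limit=None): straight line of the TCP; rotation=None keeps the orientation; rate is the mean speed in m/s. With force_limit (N) it stops when the force on the tool has changed by that much, and returns True; else False.
- env.set_joints(angles): joint-space move.
- env.gripper_to(opening, grasp_force=None): opening from 0.0 (shut) to 1.0 (fully open); grasp_force is the grip in N (None keeps the last); returns when the fingers have stopped.
- env.dwell(seconds).
- env.inverse_kinematics(position, orientation): joint angles nearest the present ones, or None.
- env.read_state(): the state.
- env.grab_frame(name): name is "side" or "top" or "wrist"; returns a dict with "image" (384x512x3 uint8, blue, green, red), "fx", "fy", "cx", "cy" (pixels), "position" and "orientation" of the camera in the world. Camera axes: x right, y up, looking along -z (the intrinsics and any distortion apply to the point x, -y, -z); pixel columns grow to the right and rows downward; lengths in m; the calibration is good to about 2 mm. A picture is of the moment at which its call begins. There is no depth.
A pose or a line that the arm cannot do raises env.Unreachable and nothing moves.
- env.close_job(): hands the job in, once; it reports no verdict.
Trained networks look in a picture, given as the dict that the camera call returned (one of the last four; its "shot" number tells which), for a name from the list of things; names that differ only in an ending like _2 or _b are one class to them, and where a whole thing is asked for, a point or a joint stands for the part that bears it (a point fixed in the world has none). Each returns a list of dicts, best first, with "score" (0 to 1); they miss things now and then, are a little off and sometimes report something else, mostly with a low value. They report only what shows in the picture. A call takes as long as a camera call. They do not tell look-alikes from the thing itself.
- env.search_frame(picture, thing): "xyz" ([x, y, z] in m, in world coordinates, good to about 4 mm: the middle of the surface that is visible of it).
- env.trace(picture, thing): "mask" (384x512 bool, what is visible of it).
The state is a dict: "clock": time; "joint_positions": joint angles; "qvel": joint speeds; "joint_torque": joint torques, N m; "position": TCP position; "tool_rot": TCP orientation; "force": force on the tool from outside, world axes, zero at the start; "wrist_torque": the same for the moment, N m; "opening": opening from 0.0 (shut) to 1.0 (fully open).
Only numpy, scipy, OpenCV 4.12 (cv2) and the standard library are available. Lean on these libraries where they do the work, as an engineer would, in place of code of your own. Each camera call takes 0.05 s, during which the arm holds its last target. There are 200 camera calls.

## Task

The carrier of the small microplate reader stands out with a well plate lying crooked in it and sticking out past its open right-hand side, where it would catch on the slot. With the fingertips, push the plate sideways until it lies squarely against the rail on the carrier's left side, then push the carrier in fully shut, and then press the large round start key on the reader's deck and let it go. Only push and press: do not lift or tip the plate, leave the small power key on the left alone, and do not disturb the other things on the bench.

Things in the scene. Friction and masses are not known exactly. Their poses are not given: they have to be found in the camera images.
- reader: Low white bench instrument, fixed, 230 mm wide, 215 deep. Origin on the worktop under the middle of its front face; x into the machine, y to the user's left, z up. Front deck 108 mm high, from 102 mm back a head 154 high. Slot in the front: y -70 to +78 mm, z 56 to 94 mm. The cheeks beside it are solid: a plate hanging out past y = -70 mm strikes the right one.
- carrier (a joint): How far the sliding plate carrier stands out of the slot, m: 0 fully shut on its stop, 0.112 fully out; starts 0.104 to 0.110. It shuts along the reader's +x, against about 2.5 N of friction, and stays where left. A tray with a front panel, a rail on its left and an open right side.
- nest (a point): Point on the carrier's floor (60 mm above the worktop), moving with it; axes as the reader's. The plate's origin has the same y as this point when it lies against the left rail, whose inner face is at y = +64.5 mm, 10 mm high. Floor from y = -69 to +74 mm; panel and back stop are 52 mm before and behind, so the plate has 9 mm of play each way in x.
- panel (a point): Centre of the outer face of the carrier's white front panel, 73 mm above the worktop, moving with the carrier. Panel 172 mm wide (y), 54 to 92 mm above the worktop, 11 mm thick; along its lower edge a ledge juts out 6 mm (below 60 mm). With the carrier shut this point is 12 mm in front of the reader's front face.
- plate: Loose clear six-well plate with lid, 86 (its x) by 128 (its y) by 21 mm high, 50 to 80 g. Origin at the centre of its underside. It lies flat on the carrier's floor, long side across the carrier, 12 to 20 mm too far right (-y of the reader) and up to 4 degrees crooked. It slides easily.
- start_key (a joint): Large round spring key on the reader's deck, pressed straight down: 0 up, 0.004 fully down, m. Needs about 2.5 N to start and 5 N at the bottom; springs back.
- start_key_top (a point): Centre of the top of the large round start key, 25 mm across, 7 mm proud of the deck (115 mm above the worktop), on the right of the deck, 46 mm behind the front face.
- power_key (a joint): Small round spring key on the left of the deck, 13 mm across, 148 mm to the left of the start key and same height: 0 up, 0.004 fully down. Not to be pressed.
- tube: 50 ml centrifuge tube with screw cap, standing upright, 34 mm across, 112 mm tall, left of the reader. Loose bystander, not to be moved; origin at the centre of its underside.
- flask: Flat clear culture flask with a screw cap, lying flat, 48x101x25 mm, left of the carrier. Loose bystander, not to be moved; origin at the centre of its underside.
- dish: Round petri dish, 62 mm across, 14 mm tall, near the front left of the carrier. Loose bystander, not to be moved; origin at the centre of its underside.
- marker: Marker pen lying on the worktop, 139 mm long, 14 mm thick, near the front right of the carrier. Loose bystander, not to be moved; origin at the centre of its underside.
- slides: Small oblong box of microscope slides, 36x86x30 mm, right of the reader. Loose bystander, not to be moved; origin at the centre of its underside.
- tips: Pipette tip box with closed clear lid, 94x128x89 mm, far to the right. Loose bystander, not to be moved; origin at the centre of its underside.
- rack: Tube rack with small tubes, 66x142x47 mm, far to the left behind. Loose bystander, not to be moved; origin at the centre of its underside.
- cup: Glass beaker, 68 mm across, 90 mm tall, far to the left. Loose bystander, not to be moved; origin at the centre of its underside.
Things that resemble listed ones, but are neither listed nor needed, are in the scene too. There is more than one size of the plate; the job needs the larger.

How it is judged (in metres and radians):
On the way, in this order (a step that is already met when the one before it is completed fails the run):
1. the plate lies squarely against the left rail while the carrier still stands out (y of plate in the frame of nest between -0.004 and 0.004 m and angle between the x axis of plate and the x axis of nest, either way round below 0.035 rad and z of plate in the frame of nest below 0.004 m and angle between plate's own z axis and vertical below 0.04 rad and value of joint carrier above 0.06 m), for 0.2 s.
2. the carrier is fully shut with the plate still against its rail (y of plate in the frame of nest between -0.004 and 0.004 m and angle between the x axis of plate and the x axis of nest, either way round below 0.035 rad and z of plate in the frame of nest below 0.004 m and angle between plate's own z axis and vertical below 0.04 rad and value of joint carrier below 0.003 m), for 0.2 s.
3. the start key is pressed down (value of joint start_key above 0.003 m), for 0.04 s.
At the end, for the whole second after the job is handed in: The carrier is within 3 mm of shut, the plate lies flat and at rest in it, within 4 mm and 2 degrees of square against the left rail, and the start key has been pressed at least 3 mm and is up again (all of step 2 and value of joint start_key below 0.001 m and linear speed of plate below 0.02 m/s); the robot touches nothing.
It fails at once if the plate is lifted or tipped (z of plate in the frame of nest above 0.01 m or z of plate in the frame of nest below -0.01 m or angle between plate's own z axis and vertical above 0.15 rad).
It fails at once if the start key is pressed before the carrier is shut (value of joint start_key above 0.002 m and value of joint carrier above 0.006 m).
It fails at once if the small power key is pressed (value of joint power_key above 0.0015 m).
It fails at once if another thing on the bench is moved more than 20 mm or tipped (distance of any of tube, flask, dish, marker, slides, tips, rack, cup from where it was at the start of the episode above 0.02 m or angle between any of tube, flask, dish, slides, tips, rack, cup's own z axis and vertical above 0.3 rad).
It also fails if it takes over 54 s, if anything falls off the work surface, if the arm or the gripper's body presses on something with over 40 N, if the wrist force passes 120 N, or if a joint passes its speed limit or range.

## Working session

There is one attempt and no reset: what is moved stays moved. The work goes in short steps, each a Python script; the robot and the scene stay as the last script left them, time stands still between calls to the robot, and variables do not carry over. Pictures are saved under pics/ and viewed, about 8 in all and at most 12, crops included, and the job is handed in when it is done.

```bash
mkdir -p pics
cat > h.py <<'E'
import numpy as np, cv2
from scipy.spatial.transform import Rotation as R
from workcell import env
def cam(p):
    o=np.array(p["orientation"],float)
    Rm=o if o.shape==(3,3) else R.from_euler('xyz',o,degrees=True).as_matrix()
    return Rm,np.array(p["position"],float)
def proj(p,X):
    Rm,t=cam(p); c=(np.atleast_2d(X)-t)@Rm
    return np.c_[p["cx"]+p["fx"]*c[:,0]/-c[:,2], p["cy"]-p["fy"]*c[:,1]/-c[:,2]]
def ray(p,uv):
    Rm,t=cam(p); d=Rm@np.array([(uv[0]-p["cx"])/p["fx"],-(uv[1]-p["cy"])/p["fy"],-1.]); return t,d
def atz(p,uv,z):
    t,d=ray(p,uv); return t+d*(z-t[2])/d[2]
E
python3 - <<'E'
from h import *
print(env.read_state())
for n in("side","top","wrist"):
    p=env.grab_frame(n); cv2.imwrite(f"pics/{n}0.png",p["image"])
    print(n,{k:v for k,v in p.items() if k!="image"})
    for t in ("reader","nest","panel","plate","start_key_top","power_key","start_key","carrier","tube","flask","dish","marker","slides"):
        print(t,[(np.round(d["xyz"],3).tolist(),round(d["score"],2),proj(p,d["xyz"]).round().tolist()[0]) for d in env.search_frame(p,t)[:3]])
E
python3 -c "
import cv2,numpy as np
a=[cv2.imread(f'pics/{n}0.png') for n in('side','top')]
cv2.imwrite('pics/both.png',cv2.resize(np.vstack(a),(768//1,1152))[:, :] if 0 else a[0])"
```

```text
{'clock': 0.0, 'joint_positions': array([ 8.67214499e+01,  2.20911191e+01,  3.80602983e-01, -2.88331016e-02,
       -6.84119956e+01, -1.48168461e+01]), 'qvel': array([ 0.08222398,  0.08665575,  0.09548372, -0.015942  ,  0.01231938,
        0.02601322]), 'joint_torque': array([-2.13512803e-04, -3.90663099e+01,  1.87399989e+01,  4.21966910e+00,
        1.09312581e-02, -1.93677215e-04]), 'position': array([0.19391774, 0.59352364, 0.22146187]), 'tool_rot': array([-8.98747092e+01,  5.43345696e-03,  1.61893973e+02]), 'force': array([0.1508061 , 0.5748706 , 0.51238869]), 'wrist_torque': array([ 0.00032095, -0.01257185,  0.01946255]), 'opening': 0.9987902919921813}
side {'fx': 387.87882912596996, 'fy': 387.87882912596996, 'cx': 257.9995319303056, 'cy': 191.16674298962246, 'position': array([ 0.04374628, -0.7438961 ,  0.71230167]), 'orientation': array([ 57.09211322,  -0.3765433 , -34.50560118]), 'shot': 1}
reader [([0.658, 0.04, 0.107], 0.75, [278.0, 181.0])]
nest [([0.458, 0.071, 0.074], 0.61, [214.0, 206.0]), ([0.589, 0.287, 0.068], 0.48, [217.0, 165.0])]
panel [([0.457, 0.066, 0.071], 0.6
[... 1737 characters left out ...]
flask [([0.475, 0.289, 0.027], 0.69, [172.0, 225.0])]
dish [([0.363, 0.183, 0.013], 0.52, [206.0, 261.0]), ([0.699, -0.082, 0.031], 0.2, [289.0, 154.0])]
marker [([0.477, 0.287, 0.024], 0.74, [173.0, 224.0]), ([0.402, -0.112, 0.007], 0.63, [300.0, 248.0])]
slides [([0.703, -0.082, 0.031], 0.75, [289.0, 153.0])]
wrist {'fx': 287.05564790244875, 'fy': 287.05564790244875, 'cx': 257.42805732440024, 'cy': 192.2340097179394, 'position': array([0.26188794, 0.57321338, 0.38605906]), 'orientation': array([-1.56408760e+01, -5.68192673e-02, -1.08096515e+02]), 'shot': 3}
reader []
nest []
panel []
plate []
start_key_top []
power_key []
start_key []
carrier []
tube []
flask []
dish []
marker []
slides []
```

View pics/top0.png

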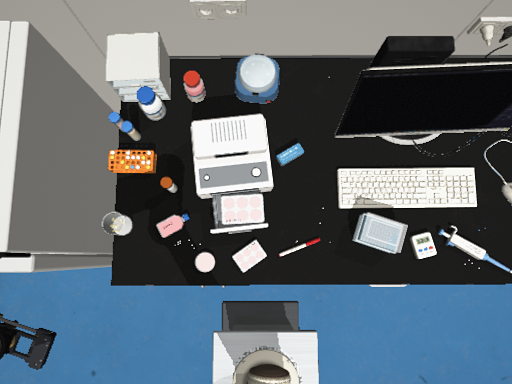

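View pics/side0.png

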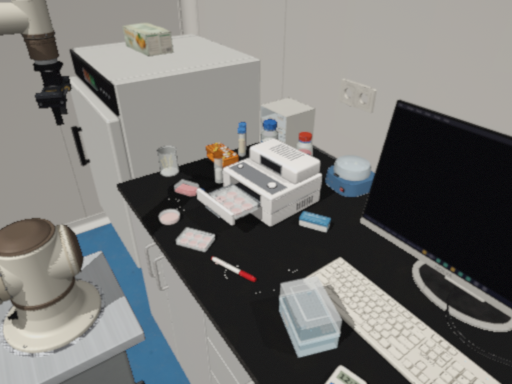

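The reader sits at top (232,155). Two things could be taken for the plate:
- The plate in the carrier, at top (242,209).
- A smaller look-alike on the bench, at (249,256).

The round start key is at (256,172) and the small power key at (208,179). By the description I choose the plate in the carrier and the large key on the right. Next I take close wrist views.

```bash
python3 - <<'E'
from h import *
import pickle
env.gripper_to(0.0)
env.goto([0.40,0.10,0.32],[-90,0,8]); ps=[]
for i,pos in enumerate([[0.45,0.09,0.27],[0.47,0.0,0.27]]):
    env.goto(pos,[-90,0,8]); p=env.grab_frame("wrist"); ps.append(p); cv2.imwrite(f"pics/w{i}.png",p["image"])
    for t in ("plate","start_key_top","panel","power_key"):
        print(t,[(np.round(d["xyz"],3).tolist(),round(d["score"],2),proj(p,d["xyz"]).round().tolist()[0]) for d in env.search_frame(p,t)[:2]])
pickle.dump(ps,open("ps.pkl","wb")); s=env.read_state(); print(s["clock"],s["joint_positions"].round(),p["position"],p["orientation"],s["force"])
E
python3 -c "
import cv2
for i in (0,1): cv2.imwrite(f'pics/w{i}b.png',cv2.resize(cv2.imread(f'pics/w{i}.png'),(768,576)))"
```

```text
plate [([0.496, 0.06, 0.082], 0.85, [228.0, 207.0]), ([0.373, 0.047, 0.015], 0.63, [234.0, 108.0])]
start_key_top [([0.46, 0.096, 0.083], 0.35, [260.0, 184.0])]
panel [([0.46, 0.099, 0.076], 0.71, [262.0, 183.0])]
power_key []
plate [([0.499, 0.068, 0.081], 0.86, [305.0, 203.0]), ([0.412, -0.113, 0.013], 0.68, [183.0, 114.0])]
start_key_top [([0.628, 0.03, 0.114], 0.51, [262.0, 302.0])]
panel [([0.461, 0.097, 0.079], 0.87, [333.0, 178.0])]
power_key []
6.9417 [  20.    5.  -16.   -0.  -70. -102.] [ 0.3944415  -0.00879536  0.43402645] [-1.56848519e+01  2.74610769e-02  9.79062675e+01] [ 0.90399518  0.72781414 -0.80575443]
```

View pics/w0b.png

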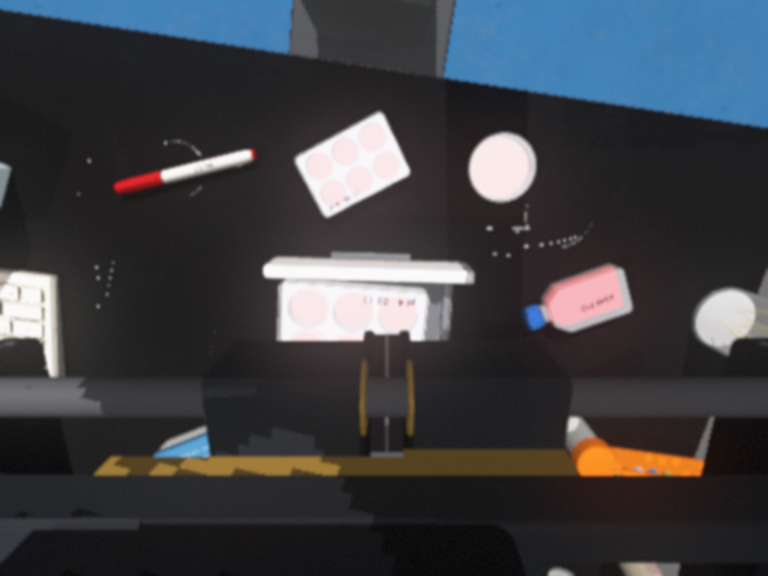

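View pics/w1b.png

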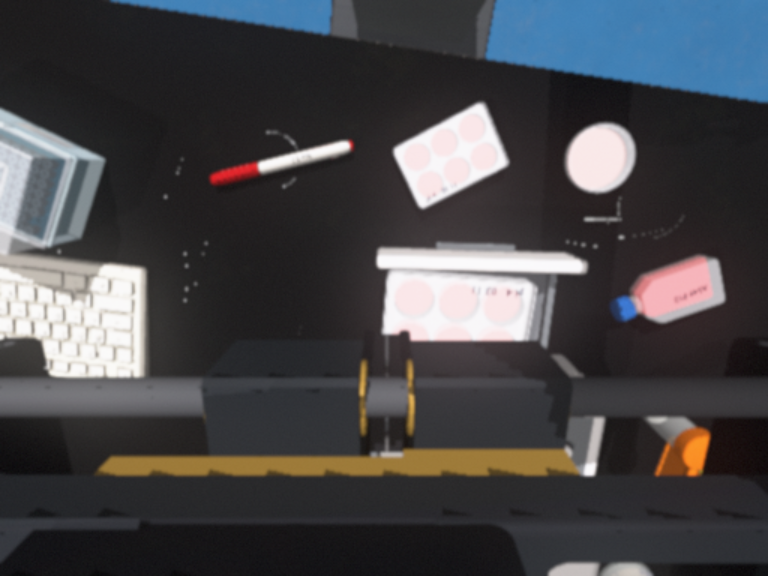

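The wrist views show the plate in the carrier (w0, near (350,310)). Its right side (image left) lies close to the panel's end, and a gap shows at the left rail (440,310). The panel's top edge runs from (265,278) to (472,283). Next I turn these into reader coordinates.

Run:
```python
from h import *
import pickle
ps=pickle.load(open("ps.pkl","rb"))
E=[[(265,278),(472,284)],[(377,268),(586,274)]]
for p,e in zip(ps,E):
    a,b=[atz(p,np.array(q)/1.5,.092) for q in e]
    d=b-a; print("panel inner top",a.round(4),b.round(4),np.linalg.norm(d).round(4),"yaw",np.degrees(np.arctan2(-d[0],d[1])).round(2))
pl=[[(281,282),(428,290)],[(388,272),(536,279)]]
for p,e in zip(ps,pl):
    a,b=[atz(p,np.array(q)/1.5,.081) for q in e]; d=b-a
    print("plate front",a.round(4),b.round(4),np.linalg.norm(d).round(4),np.degrees(np.arctan2(-d[0],d[1])).round(2))
# panel end triangulated height
for k in (0,1):
    A=[];B=[]
    for p,e in zip(ps,E):
        t,d=ray(p,np.array(e[k])/1.5); d/=np.linalg.norm(d); M=np.eye(3)-np.outer(d,d); A.append(M);B.append(M@t)
    print("tri",np.linalg.solve(sum(A),sum(B)).round(4))
p=env.grab_frame("top")
im=cv2.imread("pics/top0.png")[100:245,180:300]
cv2.imwrite("pics/topc.png",cv2.resize(im,None,fx=4,fy=4,interpolation=cv2.INTER_CUBIC))
pickle.dump(p,open("top.pkl","wb"))
```

```text
panel inner top [ 0.4737 -0.0047  0.092 ] [0.455  0.1634 0.092 ] 0.1691 yaw 6.32
panel inner top [ 0.4736 -0.0055  0.092 ] [0.455  0.1643 0.092 ] 0.1708 yaw 6.23
plate front [0.4784 0.0061 0.081 ] [0.468  0.1301 0.081 ] 0.1244 4.81
plate front [0.4783 0.0043 0.081 ] [0.467  0.1292 0.081 ] 0.1254 5.13
tri [ 0.4744 -0.0054  0.089 ]
tri [0.4543 0.1626 0.0954]
```

View pics/topc.png

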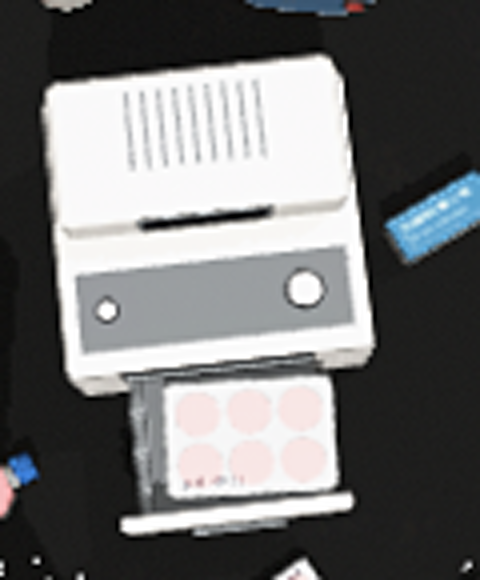

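Run:
```python
from h import *
import pickle
p=pickle.load(open("top.pkl","rb"))
f=lambda q,z: atz(p,np.array(q)/4+[180-.375,100-.375],z)
s,w=f((305,288),.115),f((107,310),.115); d=w-s
print("start",s,"power",w,np.linalg.norm(d),"yaw",np.degrees(np.arctan2(-d[0],d[1])))
e=[f(q,.092) for q in((122,531),(352,508))]; d=e[0]-e[1]; print("panel outer/in bottom",e,np.linalg.norm(d),np.degrees(np.arctan2(-d[0],d[1])))
c=[f(q,.081) for q in((164,379),(333,377),(339,487),(170,499))]
yaw=np.radians(6.4); X=np.array([np.cos(yaw),np.sin(yaw)]);Y=np.array([-X[1],X[0]])
M=np.array([.4644,.0792])   # panel inner top centre
N=M+52/1000*X
print("nest",N,"start in reader-ish",[(s[:2]-M)@X,(s[:2]-M)@Y],"power",(w[:2]-M)@Y)
for q in c: print("plate corner rel nest",((q[:2]-N)@X).round(4),((q[:2]-N)@Y).round(4))
for q in ([.4784,.0055],[.4675,.1297]): print("wrist plate corner",((q-N)@X).round(4),((q-N)@Y).round(4))
```

```text
start [0.62451892 0.0264789  0.115     ] power [0.60835847 0.17348148 0.115     ] 0.1478882015961284 yaw 6.273512813985872
panel outer/in bottom [array([0.44635123, 0.16253108, 0.092     ]), array([ 0.46269622, -0.00774071,  0.092     ])] 0.1710544991674178 5.4832214144580895
nest [0.51607593 0.08499638] start in reader-ish [np.float64(0.15324428231792783), np.float64(-0.07024082447351739)] power 0.07764701675051763
plate corner rel nest 0.0507 0.0429
plate corner rel nest 0.0375 -0.0846
plate corner rel nest -0.0459 -0.079
plate corner rel nest -0.0403 0.0478
wrist plate corner -0.0463 -0.0748
wrist plate corner -0.0433 0.0498
```

Measurements agree: reader yaw is about 6.3°, keys are 148 mm apart, and the plate is about 17 mm right and 3° clockwise. Now I push it sideways.

```bash
cat >> h.py <<'E'
yaw=np.radians(6.3); X=np.array([np.cos(yaw),np.sin(yaw)]);Y=np.array([-X[1],X[0]])
N=np.array([.5161,.0850]); O=[-90,0,6.3]
P=lambda x,y,z: np.r_[N+x*X+y*Y,z]      # nest (carrier out) frame -> world
def rel(): s=env.read_state(); q=s["position"]; return ((q[:2]-N)@X).round(4),((q[:2]-N)@Y).round(4),q[2].round(4),s["force"].round(2),round(s["clock"],1)
E
python3 - <<'E'
from h import *
env.goto(P(0.002,-.125,.2),O)
print(env.move_straight(P(0.002,-.125,.069),force_limit=8),rel())
print(env.move_straight(P(0.002,-.060,.069),rate=.03,force_limit=4),rel())
env.dwell(.3); print(rel())
p=env.grab_frame("wrist"); cv2.imwrite("pics/push.png",cv2.resize(p["image"],(768,576)))
t=env.grab_frame("top"); cv2.imwrite("pics/pushtop.png",cv2.resize(t["image"][100:245,180:300],None,fx=4,fy=4,interpolation=cv2.INTER_CUBIC))
E
```

```text
False (np.float64(0.0029), np.float64(-0.1248), np.float64(0.0703), array([-0.34, -0.56,  0.23]), 8.5)
True (np.float64(0.0021), np.float64(-0.0746), np.float64(0.0688), array([0.34, 0.65, 0.63]), 10.0)
(np.float64(0.0014), np.float64(-0.0751), np.float64(0.0683), array([ 0.15,  0.8 , -0.43]), 10.3)
```

View pics/push.png

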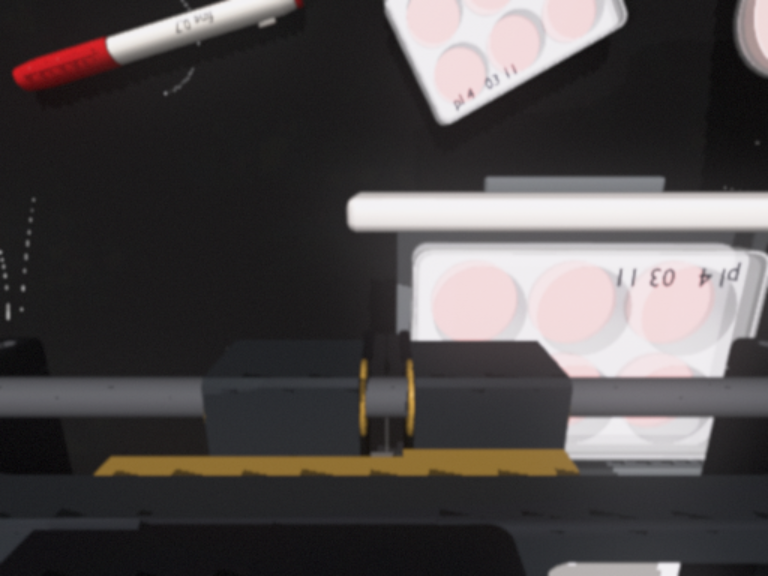

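The plate's near edge at (415..745, 248) now runs parallel to the panel, and its right end (755,300) reaches the rail. I'll press once more to confirm it stops, then back off and look.

Run:
```python
from h import *
print(env.move_straight(P(0.002,-.062,.069),rate=.02,force_limit=6),rel())
env.dwell(.2)
env.move_straight(P(0.002,-.125,.069)); env.move_straight(P(0.002,-.125,.2))
env.goto(P(-.01,-0.06,.22),O); env.dwell(.3)
p=env.grab_frame("wrist"); cv2.imwrite("pics/chk.png",cv2.resize(p["image"],(768,576))); import pickle; pickle.dump(p,open("chk.pkl","wb")); print(rel())
```

```text
True (np.float64(0.0016), np.float64(-0.0743), np.float64(0.0683), array([ 0.65, -1.66,  0.33]), 10.7)
(np.float64(-0.0101), np.float64(-0.0607), np.float64(0.2195), array([ 0.23,  0.81, -0.04]), 13.1)
```

View pics/chk.png

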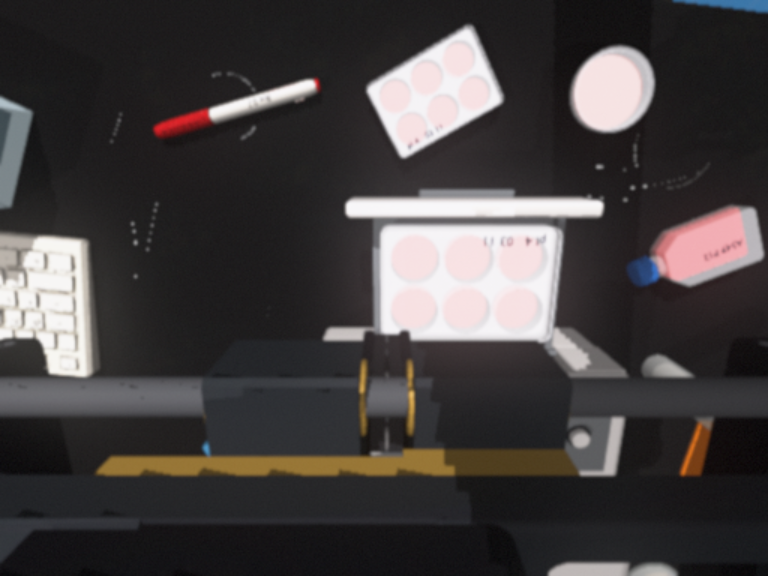

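The plate is square to the panel and against the rail: its edges at x=380 and x=555 are parallel to the carrier's, with no gap left. Now I shut the carrier.

Run:
```python
from h import *
env.goto(P(-.105,0,.2),O)
print(env.move_straight(P(-.105,0,.074),force_limit=8),rel())
print(env.move_straight(P(.05,0,.074),rate=.045,force_limit=14),rel())
env.dwell(.3); print(rel())
print(env.move_straight(P(.05,0,.074),rate=.02,force_limit=14),rel())
env.dwell(.3)
q=rel(); env.move_straight(P(q[0]-.04,0,.074)); env.move_straight(P(q[0]-.04,0,.2)); env.dwell(.2)
p=env.grab_frame("wrist"); t=env.grab_frame("top"); print(rel())
import pickle; pickle.dump((p,t),open("shut.pkl","wb"))
im=np.hstack([cv2.resize(p["image"],(512,384)),cv2.resize(t["image"][110:230,185:280],(304,384),interpolation=cv2.INTER_CUBIC)])[:,:800]
cv2.imwrite("pics/shut.png",im)
```

```text
False (np.float64(-0.1041), np.float64(0.0001), np.float64(0.0744), array([-0.26,  0.53, -0.19]), 14.7)
True (np.float64(0.0333), np.float64(-0.0003), np.float64(0.0732), array([-0.72, -0.26,  0.64]), 17.4)
(np.float64(0.0309), np.float64(-0.0011), np.float64(0.072), array([0.02, 0.39, 0.71]), 17.7)
True (np.float64(0.033), np.float64(-0.0013), np.float64(0.0715), array([-0.35, -0.06,  0.22]), 18.2)
(np.float64(-0.0077), np.float64(-0.0001), np.float64(0.1994), array([ 0.41,  0.13, -0.17]), 20.2)
```

View pics/shut.png

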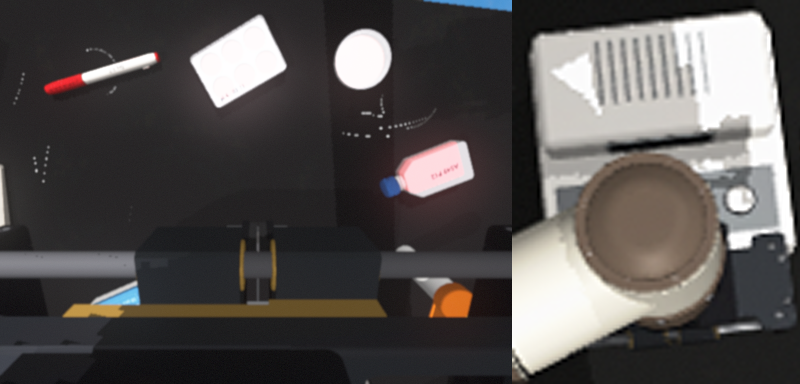

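Both pushes stopped at the same firm point after about 106 mm of travel, but the arm hides the front. I'll move aside and check before pressing.

Run:
```python
from h import *
env.goto(P(0.0,-.22,.28),O); env.dwell(.2)
t=env.grab_frame("top"); p=env.grab_frame("side"); print(rel())
for pic in (t,p): print([(np.round(d["xyz"],4),d["score"]) for d in env.search_frame(pic,"start_key_top")[:2]],[(np.round(d["xyz"],4),d["score"]) for d in env.search_frame(pic,"panel")[:2]])
a=cv2.resize(t["image"][110:230,180:280],(400,480),interpolation=cv2.INTER_CUBIC); b=cv2.resize(p["image"][130:250,190:290],(400,480),interpolation=cv2.INTER_CUBIC)
cv2.imwrite("pics/pre.png",np.hstack([a,b]))
```

```text
(np.float64(0.0002), np.float64(-0.219), np.float64(0.2797), array([-0.44,  0.15, -0.81]), 21.5)
[] [(array([0.5582, 0.1229, 0.0909]), 0.59)]
[(array([0.6188, 0.0246, 0.1137]), 0.57), (array([0.5607, 0.0781, 0.074 ]), 0.34)] [(array([0.5593, 0.0771, 0.0765]), 0.59)]
```

View pics/pre.png

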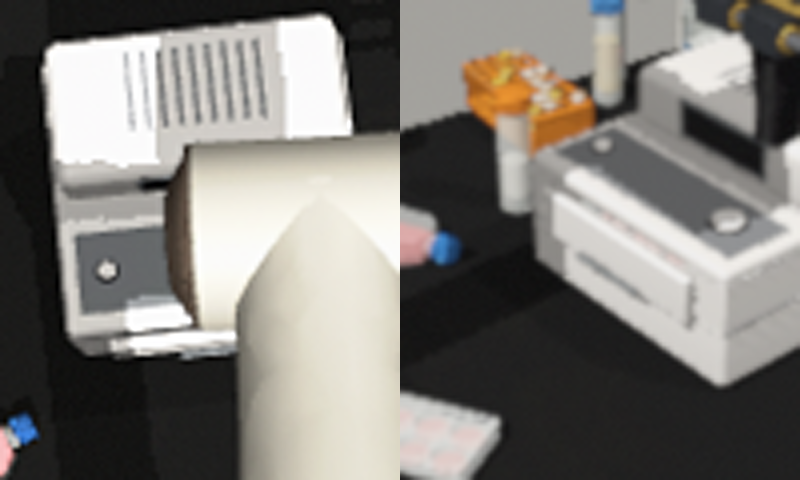

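The side view shows the panel flush on the front face (centre ≈ (620,250)), the carrier shut, and the start key at (728,219). Now I press it.

Run:
```python
from h import *
p=env.grab_frame("side"); k=atz(p,(190-.375+328/4,130-.375+217/4),.115); print("key from side",k)
K=np.array([.6245,.0265]); K=(K+k[:2])/2 if np.linalg.norm(K-k[:2])<.006 else K
print(K)
env.goto(np.r_[K,.2],O); env.move_straight(np.r_[K,.125]); print(rel())
print(env.move_straight(np.r_[K,.1075],rate=.02,force_limit=9),rel()); env.dwell(.15); print(rel())
z=rel()[2]
if z>.1125: print("again",env.move_straight(np.r_[K,.107],rate=.02,force_limit=14),rel()); env.dwell(.15); print(rel())
env.move_straight(np.r_[K,.2]); env.move_straight(P(-.02,-.02,.28)); env.goto([.36,-.16,.33],O); env.dwell(.5)
t=env.grab_frame("top"); p=env.grab_frame("side"); print(rel())
a=cv2.resize(t["image"][100:290,150:320],(400,447),interpolation=cv2.INTER_CUBIC); b=cv2.resize(p["image"][130:264,170:290],(400,447),interpolation=cv2.INTER_CUBIC)
cv2.imwrite("pics/post.png",np.hstack([a,b]))
```

```text
key from side [0.62509324 0.02461344 0.115     ]
[0.62479662 0.02555672]
(np.float64(0.1022), np.float64(-0.0718), np.float64(0.1264), array([-0.36, -0.44,  0.25]), 23.2)
True (np.float64(0.1017), np.float64(-0.0709), np.float64(0.1122), array([-0.81,  1.04,  4.45]), 23.9)
(np.float64(0.1017), np.float64(-0.0709), np.float64(0.1121), array([-0.24,  0.71,  4.04]), 24.0)
(np.float64(-0.182), np.float64(-0.2263), np.float64(0.33), array([ 0.47,  0.13, -0.58]), 27.6)
```

View pics/post.png

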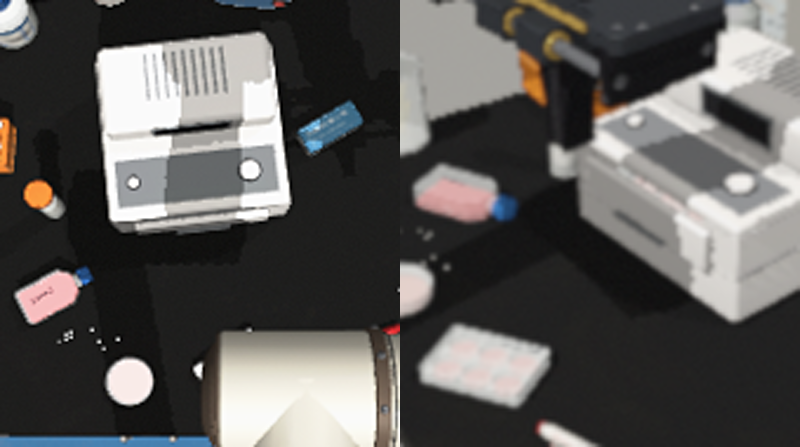

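The carrier is shut and both keys are up. But the hold force settled at about 4 N, which corresponds to only about 2.5–3 mm of travel. That is marginal, so I'll press again, firmly.

Run:
```python
from h import *
K=np.array([.6248,.0256])
env.goto(P(-.02,-.02,.28),O); env.goto(np.r_[K,.2],O); env.move_straight(np.r_[K,.125])
print(env.move_straight(np.r_[K,.1085],rate=.015,force_limit=16),rel())
for _ in range(3): env.dwell(.15); print(rel())
env.move_straight(np.r_[K,.2]); env.move_straight(P(-.02,-.02,.28)); env.goto([.36,-.16,.33],O); env.dwell(.5)
t=env.grab_frame("top"); p=env.grab_frame("side"); print(rel())
a=cv2.resize(t["image"][100:290,150:320],(400,447),interpolation=cv2.INTER_CUBIC); b=cv2.resize(p["image"][130:264,170:290],(400,447),interpolation=cv2.INTER_CUBIC)
cv2.imwrite("pics/post2.png",np.hstack([a,b])); print("diff",cv2.absdiff(np.hstack([a,b]),cv2.imread("pics/post.png")).mean())
```

```text
True (np.float64(0.1015), np.float64(-0.071), np.float64(0.1122), array([-1.32,  0.49,  5.61]), 30.9)
(np.float64(0.1015), np.float64(-0.071), np.float64(0.1121), array([-0.77,  0.66,  4.86]), 31.0)
(np.float64(0.1015), np.float64(-0.071), np.float64(0.112), array([-1.11, -0.19,  4.81]), 31.2)
(np.float64(0.1015), np.float64(-0.071), np.float64(0.112), array([-0.95,  0.95,  5.99]), 31.3)
(np.float64(-0.182), np.float64(-0.2263), np.float64(0.33), array([-0.19, -0.46, -0.36]), 34.9)
diff 0.5892347129008203
```

The position at 16 N matched the one at 9 N (z=0.112), with about 5–6 N held. So the key is on its bottom stop, and I'm handing in.

```bash
python3 -c "
from h import *
print(env.close_job())"
```

```text
the job is handed in; nothing more can be done
None
```

I pushed the plate square against the left rail, pushed the carrier shut, pressed and released the start key, and handed the job in after about 35 s; no verdict was reported.

- **Plate:** A second push stopped at the same point as the first. The wrist picture showed the plate parallel to the panel with no gap at the rail. With the carrier shut it can't be seen, so I couldn't recheck it there.
- **Carrier:** Two pushes hit the same firm stop after about 106 mm of travel. The side view showed the panel flush on the reader's front.
- **Start key:** The first press was unclear, because the hold force was only about 4 N. I pressed again and it stopped at the same height, holding about 5–6 N, so it was most likely at its bottom.
- **Final state:** After the first press the pictures showed both keys up. After the second I only compared the new pictures numerically with those, and they were nearly the same. The power key was not touched, and the bench items in view looked unmoved.
- **Disagreements:** The panel's yaw read 5.5° from the top camera against 6.3° from the wrist camera and the keys. I used 6.3°, and the contacts matched it.

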